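# Put three mixed-up bottles back on their own trays

### The job

The three bottles standing on the grey trays in the middle of the bench were put back on each other's trays. Stand each upright on the floor of its own tray: the wash bottle with the spout in the square tray, the larger brown bottle in the wide round tray and the smaller brown bottle in the narrow round tray. The flat mat is free to stand a bottle on meanwhile; do not tip any bottle over, and leave the timer and the carton where they are.

Things in the scene. Friction and masses are not known exactly. Their poses are not given: they have to be found in the camera images.
- wash_bottle: White squeeze bottle, thin bent spout, loose, 0.2 kg. Round body 60 mm across, shoulder top 132 mm up; cap 32 mm across, 128 to 144 mm up (a good grip). The spout rises from the cap to 184 mm and bends toward the bottle's -x: close fingers along its y to clear it. Origin on the underside, z up, but 14 mm off the axis: body and cap are centred at x = +14 mm (wash_base).
- wash_base (a point): The centre of the wash bottle's round underside, on the axis of its body and cap; axes as the wash bottle's.
- large_bottle: Larger brown glass bottle with a round screw cap, loose, about 0.12 kg: body 60 mm across, 111 mm high with the cap; cap 30 mm across from 93 to 111 mm up. (Similar brown bottles at the back of the bench by the monitor, on no tray, are fixed and no part of the job.) Origin at the centre of the underside, z up along the axis.
- small_bottle: Smaller brown glass bottle with a round screw cap, loose, about 0.12 kg: body 48 mm across, 91 mm high with the cap; cap 30 mm across from 73 to 91 mm up. Origin at the centre of the underside, z up along the axis.
- square_tray: Grey square tray, fixed to the bench, 92 mm outside, 80 mm clear inside, rim 9 mm high, floor 3 mm above the bench. Origin at its centre at bench height, z up, x and y along its sides. The wash bottle's own tray. The larger brown bottle stands in it at the start.
- wide_round_tray: Grey round tray, fixed to the bench, 92 mm outside diameter, 80 mm inside, rim 9 mm high, floor 3 mm above the bench. Origin at its centre at bench height. The larger brown bottle's own tray. The smaller brown bottle stands in it at the start.
- narrow_round_tray: Grey round tray, fixed to the bench, 74 mm outside diameter, 64 mm inside, rim 9 mm high, floor 3 mm above the bench. Origin at its centre at bench height. The smaller brown bottle's own tray. The wash bottle stands in it at the start.
- flat_mat: Flat black square rubber mat, fixed to the bench, 95 x 95 mm, 3 mm thick, empty at the start: a free spot for a bottle on the way. Origin at the centre of its underside, at bench height.
- timer: White lab timer lying on the bench, loose, 62 x 62 x 20 mm; origin at the centre of its underside. A bystander.
- carton: Small white carton lying on the bench, loose, 45 (x) x 85 (y) x 30 mm; origin at the centre of its underside. A bystander.

How it is judged:
At the end, for the whole second after the job is handed in: Wash bottle in the square tray, larger brown bottle in the wide round tray, smaller one in the narrow round tray: each upright (within 0.08 rad), at rest on the tray's floor (underside less than 6 mm above the bench), its axis within 15 mm of the tray's centre (horizontal distance between wash_base and square_tray below 0.015 m and z of wash_base in the frame of square_tray between 0 and 0.006 m and angle between each of wash_base, large_bottle, small_bottle's own z axis and vertical below 0.08 rad and linear speed of each of wash_bottle, large_bottle, small_bottle below 0.02 m/s and angular speed of each of wash_bottle, large_bottle, small_bottle below 0.2 rad/s and horizontal distance between large_bottle and wide_round_tray below 0.015 m and z of large_bottle in the frame of wide_round_tray between 0 and 0.006 m and horizontal distance between small_bottle and narrow_round_tray below 0.015 m and z of small_bottle in the frame of narrow_round_tray between 0 and 0.006 m); the robot touches nothing.
It fails at once if a bottle is tipped over (leans more than 0.6 rad) (angle between any of wash_base, large_bottle, small_bottle's own z axis and vertical above 0.6 rad).
It fails at once if the timer or the carton is moved by more than 15 mm (distance of any of timer, carton from where it was at the start of the episode above 0.015 m).
It also fails if it takes over 104 s, if anything falls off the work surface, if the arm or the gripper's body presses on something with over 40 N, if the wrist force passes 120 N, or if a joint passes its speed limit or range.

### The arm

A 7-joint arm with a two-finger parallel gripper is mounted at the origin on a cart in front of the work surface, level with it; the furniture and walls round the work are solid. World frame = base frame: x ahead of the robot, y to its left, z up, the work surface at z = 0. Lengths are in m, angles in rad, forces in N, time in s.
With the tool pointing down it reaches from about 0.4 to 0.85 m from the base axis. Payload 6.9 kg.
Tool frame: the origin (TCP) lies at the very end of the fingers, on their centre line; the grasp point (between the pads) lies 19 mm behind it; z points along the fingers, y is the line along which they close (so a half turn about z gives the same grasp; the last joint's range is limited). The gripper opens to 85 mm and grips with 20 to 120 N. Pads are 22 mm wide; open, the fingers measure 114 mm over their backs; the gripper's body (76 mm by 85 mm) begins 54 mm behind the grasp point. The pads swing forward as they close: fully open they stand 13 mm farther back than shut.
Start: joints at [-1.018, 0.507, -0.238, 1.5, 0.126, 1.149, -0.155], TCP at [0.27, 0.564, 0.231] pointing down, gripper open.
Joint ranges: [-3.08, 3.08], [-0.24, 2.05], [-1.43, 1.35], [0, 2.5], [-1.52, 4.66], [0.17, 1.96], [-2.89, 2.89]. Speed limits (rad/s): [2.39, 2.39, 3.14, 3.14, 3.14, 3.14, 3.14].

### API

Orientations are given as a rotation vector (axis times angle).
In Python, from station import * gives the robot as it stands. The module is installed in compiled form; this text tells all that it offers.
- The arm moves only by the tool carry_out, never from a script. Its argument "moves" is a list that holds one entry, the list of rows, each a list of 4 numbers: the shift along the tool's x, y, z in m, then the turn about the tool's z in rad. A call has 1 to 8 rows; each row shifts and turns the commanded pose from where the row before left it, along the tool's axes as they then stand; what a row does not reach is not made up. A row lasts 1/10 s, in which the tool goes at most 50 mm and 8.59 degrees, less where a joint would pass 70% of its speed; a pose out of reach is approached as far as the arm can. A call is refused whole if a number of a shift passes 0.05 or a number of a turn 0.15, either way. A call with a gripper value outside its range is refused whole. "claw" is the opening, from 0 (shut) to 1 (fully open), set as the call begins (left out, the last holds). The fingers move at their own pace and stop on an object; "newtons" is the grip in N (left out, the last holds). Time passes only in rows, so rows that do not move let the fingers close. It gives the time, the measured TCP pose, the force, the opening and the grip force at its end, in the units of the state.
- get_obs(): the state, without advancing time (a new reading comes with each control period).
- camera(name): name is "scene" or "top" or "wrist"; returns (picture, depth): 400x640x3 uint8, red, green, blue; 400x640 float32, m along the optical axis (not along the pixel's ray), 0 where there is no reading.
- get_calibration(name): a dict with "fx", "fy", "cx", "cy" (pixels), "view" (4x4, takes a point from world to camera coordinates). Camera axes: x right, y down, z forward; pixel columns grow to the right and rows downward; lengths in m; the calibration is good to about 2 mm. A picture is of the moment at which its call begins: read the wrist's pose just before it. get_calibration takes no time and is no camera call; for the wrist camera it gives the pose at the moment of the call.
- finish_job(): hands the job in; it is judged then, once.
Trained networks look in the newest picture that a camera, given by its name, has taken for a name from the list of things; names that differ only in an ending like _2 or _b are one class to them, and where a whole thing is asked for, a point or a joint stands for the part that bears it (a point fixed in the world has none). Each returns a list of dicts, best first, with "p" (0 to 1); they miss things now and then, are a little off and sometimes report something else, mostly with a low value. They report only what shows in the picture. A call takes as long as a camera call.
- find_in(camera, thing): "uv" ([column, row] in pixels, amid what is visible of it).
- mark_of(camera, thing): "uv" ([column, row] in pixels: a listed point, or the origin of a listed thing).
The state is a dict: "clock": time; "joint_pos": joint angles; "qvel": joint speeds; "effort": joint torques, N m; "eef_pos": TCP position; "ee_rot": TCP orientation; "ft_force": force on the tool from outside, world axes, zero at the start; "torque": the same for the moment, N m; "gripper_width": opening from 0.0 (shut) to 1.0 (fully open); "finger_force": force on a finger pad.
Only numpy, scipy, OpenCV 4.12 (cv2) and the standard library are available. Lean on these libraries where they do the work, as an engineer would, in place of code of your own. Each camera call takes 0.05 s, during which the arm holds its last target. There are 200 camera calls.

## Working session

There is one attempt and no reset: what is moved stays moved. The work goes in short steps, Python scripts to look and compute and a tool call to move; the robot and the scene stay as the last step left them, time stands still between calls to the robot, and variables do not carry over. Pictures are saved under pics/ and viewed, at most 14 in all, crops included, and the job is handed in when it is done.

Besides the shell and the picture viewer there is one more tool, called as name(argument=value, ...) on one line, values as JSON. carry_out: Moves the arm, as the interface text tells. Its arguments: {"type":"object","properties":{"moves":{"type":"array","items":{"type":"array","items":{"type":"array","items":{"type":"number"}}}},"claw":{"type":"number"},"newtons":{"type":"number"}},"required":["moves"]}

```bash
mkdir -p pics; cat > h.py <<'E'
from station import *
import numpy as np, cv2
from scipy.spatial.transform import Rotation as R
def save(img,n): cv2.imwrite(f'pics/{n}.png',cv2.cvtColor(img,cv2.COLOR_RGB2BGR))
def deproj(c,uv,d):
    k=get_calibration(c); p=np.array([(uv[0]-k['cx'])/k['fx']*d,(uv[1]-k['cy'])/k['fy']*d,d,1])
    return (np.linalg.inv(k['view'])@p)[:3]
def onz(c,uv,z):
    a=deproj(c,uv,1.);b=deproj(c,uv,2.); return a+(b-a)*(z-a[2])/(b[2]-a[2])
THINGS=['wash_bottle','wash_base','large_bottle','small_bottle','square_tray','wide_round_tray','narrow_round_tray','flat_mat','timer','carton']
def tri(obs):
    # obs: list of (cam,uv): least squares ray intersection
    A=0;b=0
    for c,uv in obs:
        o=deproj(c,uv,0.);d=deproj(c,uv,1.)-o;d/=np.linalg.norm(d);P=np.eye(3)-np.outer(d,d);A=A+P;b=b+P@o
    return np.linalg.solve(A,b)
E
python3 - <<'E'
from h import *
np.set_printoptions(precision=3,suppress=True)
o=get_obs();print(o['clock'],o['eef_pos'],o['ee_rot'],R.from_rotvec(o['ee_rot']).as_matrix())
D={}
for c in ['scene','top','wrist']:
    im,d=camera(c);save(im,c+'0');D[c]=d;np.save(c+'0.npy',d)
for t in THINGS:
    m={}
    for c in ['scene','top']:
        r=mark_of(c,t)
        if r: m[c]=r[0]['uv'];print(t,c,[(np.round(x['uv']),round(x['p'],2)) for x in r[:2]],onz(c,r[0]['uv'],0.003))
    if len(m)==2: print('   tri',tri(list(m.items())))
print(get_obs()['clock'])
E
```

```text
0.0 [0.27  0.563 0.23 ] [-0.696 -3.063  0.003] [[-0.902  0.432 -0.001]
 [ 0.432  0.902 -0.002]
 [-0.    -0.002 -1.   ]]
wash_bottle scene [(array([283., 198.]), 0.84), (array([196., 198.]), 0.71)] [ 0.586 -0.042  0.003]
wash_bottle top [(array([304., 182.]), 0.83)] [ 0.594 -0.046  0.003]
   tri [ 0.597 -0.044 -0.017]
wash_base scene [(array([281., 186.]), 0.94)] [ 0.618 -0.046  0.003]
wash_base top [(array([304., 174.]), 0.61)] [ 0.615 -0.046  0.003]
   tri [ 0.614 -0.046  0.009]
large_bottle scene [(array([340., 231.]), 0.77)] [ 0.476 -0.138  0.003]
large_bottle top [(array([340., 224.]), 0.98)] [ 0.487 -0.14   0.003]
   tri [ 0.487 -0.141 -0.021]
small_bottle scene [(array([216., 255.]), 0.64)] [0.496 0.12  0.003]
small_bottle top [(array([237., 225.]), 0.91)] [0.481 0.119 0.003]
   tri [0.481 0.114 0.035]
square_tray scene [(array([342., 224.]), 0.87)] [ 0.491 -0.146  0.003]
square_tray top [(array([344., 224.]), 0.55)] [ 0.487 -0.151  0.003]
   tri [ 0.488 -0.148  0.008]
wide_round_tray scene [(array([220., 259.]), 0.87), (array([340., 230.]), 0.56)] [0.484 0.113 0.003]
narrow_round_tray scene [(array([369., 166.]), 0.66), (array([284., 194.]), 0.63)] [ 0.612 -0.248  0.003]
narrow_round_tray top [(array([304., 177.]), 0.59), (array([303., 174.]), 0.58)] [ 0.606 -0.046  0.003]
   tri [ 0.527 -0.12   0.232]
flat_mat scene [(array([370., 168.]), 0.66)] [ 0.607 -0.25   0.003]
flat_mat top [(array([385., 174.]), 0.94)] [ 0.619 -0.255  0.003]
   tri [ 0.624 -0.259 -0.024]
timer scene [(array([440., 210.]), 0.66)] [ 0.464 -0.358  0.003]
timer top [(array([429., 237.]), 0.82)] [ 0.46  -0.367  0.003]
   tri [ 0.461 -0.361  0.008]
carton scene [(array([194., 197.]), 0.62)] [0.644 0.141 0.003]
carton top [(array([229., 159.]), 0.61), (array([344., 224.]), 0.56)] [0.648 0.147 0.003]
   tri [ 0.648  0.145 -0.002]
1.15
```

View pics/scene0.png

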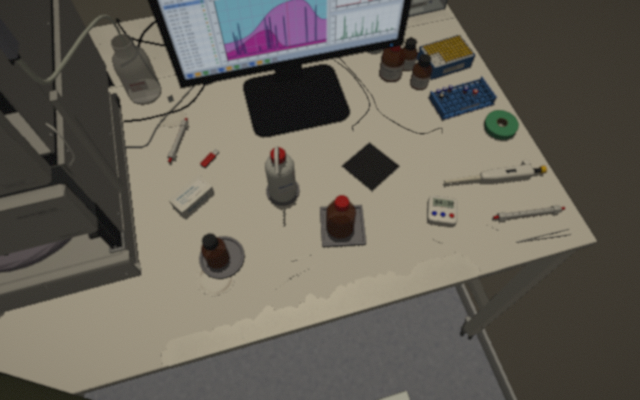

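View pics/top0.png

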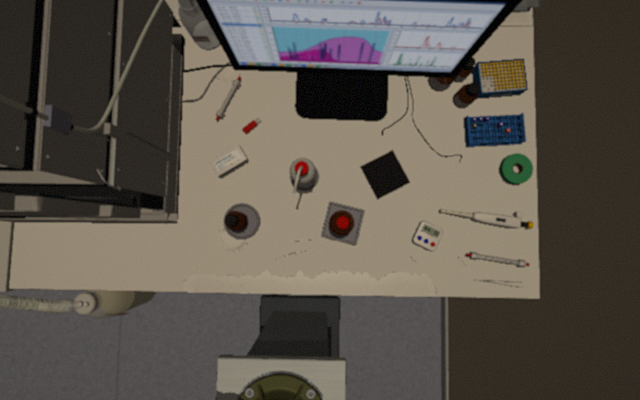

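The pictures show the wash bottle at top (304,174), the large bottle in the square tray at (342,224), the small one at (237,222) and the mat at (385,174). The cabinet is at left-rear. I'll move over the middle for a close look.

carry_out(moves=[[[-0.026, -0.028, -0.006, 0], [-0.026, -0.028, -0.006, 0], [-0.026, -0.028, -0.006, 0], [-0.026, -0.028, -0.006, 0], [-0.026, -0.028, -0.006, 0], [-0.026, -0.028, -0.006, 0], [-0.026, -0.028, -0.006, 0], [-0.026, -0.028, -0.006, 0]]], claw=1)

```text
clock: 1.95
eef_pos: [0.3611, 0.2702, 0.2798]
ee_rot: [0.696, 3.063, 0.001]
ft_force: [0.3, 0.6, 0.7]
gripper_width: 1.003
finger_force: 0.0
```

carry_out(moves=[[[-0.026, -0.028, -0.006, 0], [-0.026, -0.028, -0.006, 0], [-0.026, -0.028, -0.006, 0], [-0.026, -0.028, -0.006, 0], [-0.026, -0.028, -0.006, 0], [0, 0, 0, -0.15], [0, 0, 0, -0.15], [0, 0, 0, -0.15]]])

```text
clock: 2.75
eef_pos: [0.4177, 0.089, 0.3095]
ee_rot: [-0.013, 3.141, 0.0]
ft_force: [0.0, 0.2, 0.4]
gripper_width: 1.001
finger_force: 0.0
```

```bash
cat >> h.py <<'E'
np.set_printoptions(precision=3,suppress=True)
def st():
    o=get_obs();print(round(o['clock'],2),'p',o['eef_pos'],'R',R.from_rotvec(o['ee_rot']).as_matrix().round(3).tolist(),'q',o['joint_pos'],'F',o['ft_force'],'w',o['gripper_width'],o['finger_force']);return o
def look(name):
    # wrist picture, depth-based blob list
    k=get_calibration('wrist');im,d=camera('wrist');save(im,name);np.save(name,d);np.savez(name,im=im,d=d,**{a:k[a] for a in k});return im,d
E
python3 - <<'E'
from h import *
st();im,d=look('w1')
for t in THINGS:
    for x in mark_of('wrist',t)[:2]:
        print(t,np.round(x['uv']),round(x['p'],2),onz('wrist',x['uv'],0.003))
E
```

```text
2.75 p [0.418 0.089 0.31 ] R [[-1.0, -0.008, 0.0], [-0.008, 1.0, 0.0], [-0.0, 0.0, -1.0]] q [-0.206  0.129 -0.071  1.84   0.01   1.172  1.299] F [0.025 0.151 0.445] w 1.000912378632979 0.0
wash_bottle [223. 280.] 0.66 [ 0.597 -0.046  0.003]
wash_base [226. 286.] 0.88 [ 0.605 -0.044  0.003]
large_bottle [147. 209.] 0.7 [ 0.488 -0.14   0.003]
large_bottle [224. 284.] 0.33 [ 0.603 -0.046  0.003]
small_bottle [338. 210.] 0.98 [0.489 0.117 0.003]
wide_round_tray [334. 208.] 0.84 [0.487 0.112 0.003]
flat_mat [ 85. 289.] 0.66 [ 0.611 -0.248  0.003]
carton [354. 304.] 0.78 [0.635 0.143 0.003]
```

View pics/w1.png

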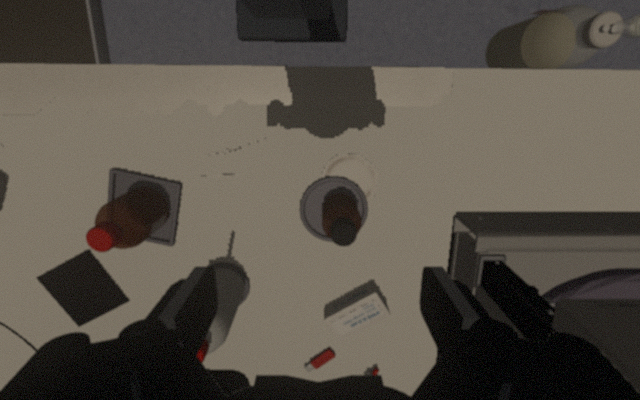

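The wrist view shows the square tray (145,206), round tray (334,208), mat (84,288), wash bottle (226,285, partly hidden by the finger) and carton (358,310). Now caps and tray rims from depth and outline.

```bash
cat >> h.py <<'E'
def cloud(c,d,k):
    v,u=np.mgrid[:400,:640];P=np.stack([(u-k['cx'])/k['fx']*d,(v-k['cy'])/k['fy']*d,d,np.ones_like(d)],-1)
    return (P@np.linalg.inv(k['view']).T)[...,:3]
E
python3 - <<'E'
from h import *
S={'wash':(.61,-.046),'large':(.487,-.141),'small':(.487,.116)}
T={'square':(.488,-.145),'wide':(.486,.113),'mat':(.615,-.252),'narrow':(.607,-.046)}
for c in ['wrist','top','scene']:
    if c=='wrist': z=np.load('w1.npz');d=z['d'];k=z
    else: d=np.load(c+'0.npy');k=get_calibration(c)
    P=cloud(c,d,k);ok=d>0
    for n,(x,y) in S.items():
        m=ok&(np.hypot(P[...,0]-x,P[...,1]-y)<.06)&(P[...,2]>.02)&(P[...,2]<.22)
        if m.sum()<5: print(c,n,'none');continue
        zs=P[m][:,2];zt=np.percentile(zs,98)
        line=[]
        for lo,hi in [(.03,.07),(.085,.097),(.10,.118),(.132,.15),(.155,.2)]:
            q=P[m][(zs>lo)&(zs<hi)]
            if len(q)>4: line.append((lo,len(q),((q.min(0)+q.max(0))/2)[:2].round(3).tolist(),(q.max(0)-q.min(0))[:2].round(3).tolist()))
        print(c,n,zt,line)
    for n,(x,y) in T.items():
        m=ok&(abs(P[...,0]-x)<.07)&(abs(P[...,1]-y)<.07)&(P[...,2]>.006)&(P[...,2]<.013)
        q=P[m]
        m0=ok&(abs(P[...,0]-x)<.08)&(abs(P[...,1]-y)<.08)&(abs(P[...,2])<.005)
        if len(q)>4: print(c,n,len(q),(q.min(0)+q.max(0))/2,q.max(0)-q.min(0),'bench z',np.median(P[m0][:,2]))
E
```

```text
wrist wash 0.14609201933977495 [(0.03, 505, [0.594, -0.031], [0.045, 0.032]), (0.085, 133, [0.597, -0.021], [0.036, 0.014]), (0.1, 430, [0.606, -0.026], [0.048, 0.023]), (0.132, 147, [0.604, -0.033], [0.019, 0.008])]
wrist large 0.11396886293978548 [(0.03, 951, [0.486, -0.134], [0.057, 0.052]), (0.085, 254, [0.487, -0.137], [0.033, 0.033]), (0.1, 757, [0.487, -0.138], [0.03, 0.029])]
wrist small 0.09457304716044497 [(0.03, 823, [0.484, 0.119], [0.042, 0.047]), (0.085, 546, [0.487, 0.119], [0.029, 0.028])]
wrist square 959 [ 0.487 -0.139  0.009] [0.108 0.099 0.007] bench z -0.0008456581397954799
wrist wide 745 [0.487 0.111 0.009] [0.09  0.09  0.007] bench z -0.0006403611008397869
wrist narrow 329 [ 0.586 -0.062  0.009] [0.097 0.108 0.007] bench z -0.0010709946620070798
top wash 0.18673749623354807 [(0.03, 39, [0.592, -0.054], [0.034, 0.043]), (0.085, 14, [0.588, -0.057], [0.021, 0.035]), (0.1, 206, [0.607, -0.045], [0.059, 0.058]), (0.132, 143, [0.607, -0.046], [0.032, 0.031]), (0.155, 72, [0.579, -0.04], [0.053, 0.016])]
top large 0.11633798659074064 [(0.03, 18, [0.489, -0.14], [0.05
[... 770 characters left out ...]
0.031]), (0.155, 83, [0.577, -0.041], [0.05, 0.018])]
scene large 0.11421715341508629 [(0.03, 283, [0.483, -0.141], [0.053, 0.059]), (0.085, 67, [0.485, -0.141], [0.033, 0.036]), (0.1, 201, [0.487, -0.141], [0.03, 0.028])]
scene small 0.09505230138842544 [(0.03, 400, [0.484, 0.116], [0.042, 0.047]), (0.085, 199, [0.487, 0.116], [0.029, 0.028])]
scene square 361 [ 0.486 -0.146  0.01 ] [0.108 0.107 0.007] bench z -0.0010888180434162065
scene wide 287 [0.487 0.109 0.009] [0.091 0.09  0.007] bench z -0.0009674927596600713
scene mat 10 [ 0.622 -0.252  0.007] [0.081 0.082 0.002] bench z -0.00042744305153508133
scene narrow 159 [ 0.58  -0.063  0.01 ] [0.084 0.104 0.007] bench z -0.00138102761461939
```

carry_out(moves=[[[-0.0134, -0.0459, 0.01, 0], [-0.0134, -0.0459, 0.01, 0], [-0.0134, -0.0459, 0.01, 0], [-0.0134, -0.0459, 0.01, 0], [-0.0134, -0.0459, 0.01, 0], [0, 0, 0.04, 0], [0, 0, 0.04, 0], [0, 0, 0, 0]]])

```text
clock: 4.1
eef_pos: [0.4824, -0.1394, 0.1751]
ee_rot: [0.003, -3.133, -0.003]
ft_force: [-1.1, 0.2, 0.7]
gripper_width: 1.003
finger_force: 0.0
```

```bash
python3 - <<'E'
from h import *
o=st();k=get_calibration('wrist');print('cam',np.linalg.inv(k['view'])[:3,3]-o['eef_pos'])
im,d=look('w2')
for t in ['wide_round_tray','square_tray','large_bottle','flat_mat','timer']:
    for x in mark_of('wrist',t)[:2]: print(t,np.round(x['uv']),round(x['p'],2),onz('wrist',x['uv'],0.003))
P=cloud('wrist',d,k)
m=(d>0)&(P[...,2]>.1)&(P[...,2]<.118)&(np.hypot(P[...,0]-.487,P[...,1]+.14)<.025);q=P[m];print(m.sum(),q.max(0),q.min(0),(q.max(0)+q.min(0))/2)
E
```

```text
4.1 p [ 0.482 -0.139  0.175] R [[-1.0, -0.002, -0.009], [-0.002, 1.0, 0.002], [0.009, 0.002, -1.0]] q [ 0.172  0.379  0.085  1.896 -0.041  0.877  1.85 ] F [-1.073  0.19   0.67 ] w 1.0030635544324706 0.0
cam [-0.075  0.001  0.143]
wide_round_tray [582. 187.] 0.97 [0.491 0.11  0.003]
square_tray [408. 291.] 0.7 [ 0.604 -0.046  0.003]
large_bottle [314. 190.] 0.64 [ 0.496 -0.143  0.003]
flat_mat [208. 306.] 0.72 [ 0.625 -0.255  0.003]
timer [ 76. 159.] 0.87 [ 0.468 -0.362  0.003]
1782 [ 0.502 -0.125  0.116] [ 0.473 -0.153  0.1  ] [ 0.487 -0.139  0.108]
```

View pics/w2.png

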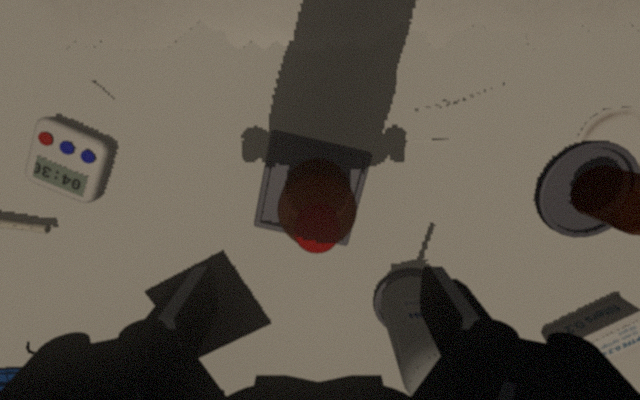

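The cap is at (317,225), centred between the fingers, and the narrow tray shows at (410,290). Descend and grip.

carry_out(moves=[[[-0.0055, 0, 0.025, 0], [0, 0, 0.025, 0], [0, 0, 0.02, 0], [0, 0, 0.01, 0], [0, 0, 0.005, 0], [0, 0, 0, 0]]])

```text
clock: 5.0
eef_pos: [0.4912, -0.14, 0.0947]
ee_rot: [-0.005, 3.141, -0.0]
ft_force: [-0.0, 0.4, -0.0]
gripper_width: 1.0
finger_force: 0.0
```

carry_out(moves=[[[0, 0, 0, 0], [0, 0, 0, 0], [0, 0, 0, 0], [0, 0, 0, 0], [0, 0, 0, 0], [0, 0, 0, 0], [0, 0, 0, 0], [0, 0, 0, 0]]], claw=0, newtons=40)

```text
clock: 5.8
eef_pos: [0.4912, -0.1403, 0.095]
ee_rot: [-0.005, 3.14, -0.001]
ft_force: [-1.8, -0.9, 5.2]
gripper_width: 0.348
finger_force: 36.7
```

carry_out(moves=[[[0, 0, -0.01, 0], [0, 0, -0.02, 0], [0, 0, -0.02, 0], [-0.032, -0.028, 0, 0], [-0.032, -0.028, 0, 0], [-0.032, -0.028, 0, 0], [-0.033, -0.028, 0, 0], [0, 0, 0, 0]]])

```text
clock: 6.6
eef_pos: [0.6229, -0.256, 0.1438]
ee_rot: [-0.0, 3.14, -0.005]
ft_force: [-1.5, 0.4, -2.1]
gripper_width: 0.342
finger_force: 35.4
```

```bash
python3 - <<'E'
from h import *
o=st();k=get_calibration('wrist')
im,d=look('w3')
for t in ['flat_mat','square_tray','large_bottle']:
    for x in mark_of('wrist',t)[:2]: print(t,np.round(x['uv']),round(x['p'],2),onz('wrist',x['uv'],0.003))
P=cloud('wrist',d,k)
m=(d>0)&(abs(P[...,0]-.488)<.07)&(abs(P[...,1]+.146)<.07)&(P[...,2]>.006)&(P[...,2]<.013);q=P[m][:,:2]
print('sq',len(q),cv2.minAreaRect(q.astype(np.float32)),q.min(0),q.max(0))
E
```

```text
6.6 p [ 0.623 -0.256  0.144] R [[-1.0, -0.0, 0.002], [-0.0, 1.0, -0.003], [-0.002, -0.003, -1.0]] q [ 0.306  0.648  0.083  1.484 -0.057  1.009  1.973] F [-1.53   0.428 -2.105] w 0.3420539512281925 35.40538059663959
flat_mat [325. 182.] 0.8 [ 0.612 -0.245  0.003]
square_tray [473.  11.] 0.63 [ 0.485 -0.138  0.003]
large_bottle [319. 212.] 0.75 [ 0.638 -0.248  0.003]
sq 2316 ((0.5032010674476624, -0.1478506475687027), (0.09264098107814789, 0.06154903024435043), 77.12445831298828) [ 0.483 -0.199] [ 0.542 -0.097]
```

View pics/w3.png

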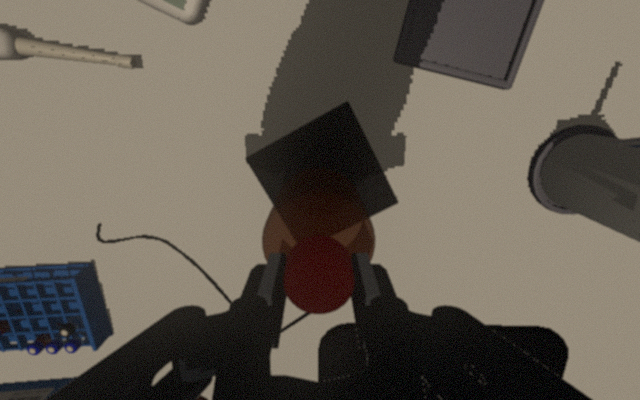

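Mat centre is about (322,181); the bottle hangs upright, just ahead of it. Small correction, then set down.

carry_out(moves=[[[0.006, 0.006, 0.015, 0], [0, 0, 0.015, 0], [0, 0, 0.01, 0], [0, 0, 0.005, 0], [0, 0, 0.003, 0], [0, 0, 0, 0], [0, 0, 0, 0]]])

```text
clock: 7.5
eef_pos: [0.6144, -0.2457, 0.0968]
ee_rot: [-0.005, 3.141, -0.001]
ft_force: [0.1, -0.1, -0.9]
gripper_width: 0.339
finger_force: 35.5
```

carry_out(moves=[[[0, 0, 0.002, 0], [0, 0, 0, 0], [0, 0, 0, 0]]])

```text
clock: 7.8
eef_pos: [0.6157, -0.246, 0.0958]
ee_rot: [-0.005, 3.138, -0.002]
ft_force: [0.9, 0.7, 5.5]
gripper_width: 0.341
finger_force: 37.7
```

carry_out(moves=[[[0, 0, 0, 0], [0, 0, 0, 0], [0, 0, 0, 0], [0, 0, 0, 0], [0, 0, 0, 0], [0, 0, 0, 0], [0, 0, 0, 0], [0, 0, -0.01, 0]]], claw=1)

```text
clock: 8.6
eef_pos: [0.6133, -0.2452, 0.1033]
ee_rot: [0.005, -3.139, -0.002]
ft_force: [-0.2, 1.0, -0.4]
gripper_width: 1.006
finger_force: 0.0
```

carry_out(moves=[[[0, 0, -0.02, 0], [0, 0, -0.05, 0], [0, 0, -0.05, 0], [0, 0, -0.03, 0], [0.03, 0.02, 0, 0.06], [0.03, 0.02, 0, 0.06], [0, 0.02, 0, 0.06], [0, 0.02, 0, 0.06]]])

```text
clock: 9.4
eef_pos: [0.5602, -0.164, 0.2559]
ee_rot: [0.377, 3.117, -0.0]
ft_force: [-0.5, 0.7, 0.6]
gripper_width: 1.0
finger_force: 0.0
```

```bash
python3 - <<'E'
from h import *
o=st();k=get_calibration('wrist')
im,d=look('w4');P=cloud('wrist',d,k)
def box(n,x,y,r,lo,hi):
    m=(d>0)&(np.hypot(P[...,0]-x,P[...,1]-y)<r)&(P[...,2]>lo)&(P[...,2]<hi);q=P[m]
    if len(q)>5: print(n,len(q),q.min(0),q.max(0),(q.min(0)+q.max(0))/2,cv2.minAreaRect(q[:,:2].astype(np.float32)))
    else: print(n,'none')
box('lcap',.61,-.246,.05,.1,.118)
box('wcap',.605,-.047,.04,.134,.15)
box('spout',.605,-.047,.09,.16,.195)
box('sq',.488,-.146,.075,.006,.0125)
E
```

```text
9.4 p [ 0.56  -0.164  0.256] R [[-0.971, 0.238, 0.001], [0.238, 0.971, -0.0], [-0.001, 0.0, -1.0]] q [ 0.148  0.422  0.145  1.578 -0.065  1.145  1.638] F [-0.462  0.662  0.638] w 1.0003944704473247 0.0
lcap 895 [ 0.598 -0.259  0.1  ] [ 0.628 -0.23   0.115] [ 0.613 -0.245  0.108] ((0.612949013710022, -0.24431197345256805), (0.028742533177137375, 0.02910579741001129), 54.6660270690918)
wcap 1351 [ 0.589 -0.061  0.134] [ 0.621 -0.029  0.15 ] [ 0.605 -0.045  0.142] ((0.6047675013542175, -0.04595666378736496), (0.030173856765031815, 0.03145602345466614), 61.22993087768555)
spout 985 [ 0.546 -0.049  0.16 ] [ 0.606 -0.029  0.188] [ 0.576 -0.039  0.174] ((0.5765284299850464, -0.03872514143586159), (0.0065683224238455296, 0.06181452050805092), 76.14747619628906)
sq 1923 [ 0.434 -0.198  0.006] [ 0.542 -0.091  0.011] [ 0.488 -0.144  0.009] ((0.4878370463848114, -0.1442851573228836), (0.09209573268890381, 0.09204403311014175), 77.00875854492188)
```

View pics/w4.png

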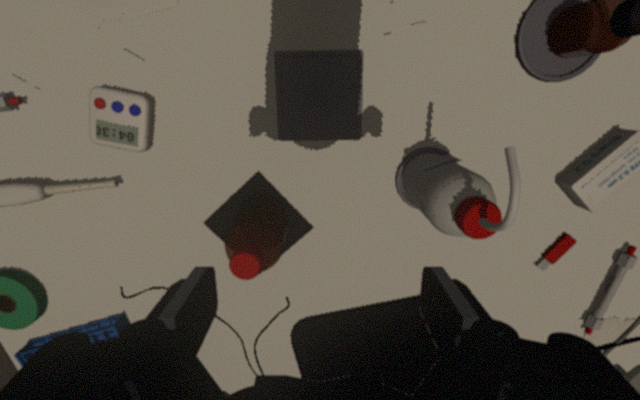

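Large bottle stands on the mat (cap at 245,265); the wash bottle's red cap is at (478,217), spout bending to (512,150). Go over the wash bottle.

carry_out(moves=[[[-0.005, 0.042, 0, 0], [-0.005, 0.042, 0, 0], [-0.0055, 0.042, 0, 0], [0, 0, 0.02, 0], [0, 0, 0.02, 0], [0, 0, 0, 0]]])

```text
clock: 10.05
eef_pos: [0.6045, -0.0452, 0.2124]
ee_rot: [-0.369, -3.116, 0.001]
ft_force: [-0.0, -0.2, 0.6]
gripper_width: 1.002
finger_force: 0.0
```

carry_out(moves=[[[0, 0, 0.03, 0], [0, 0, 0.025, 0], [0, 0, 0.012, 0], [0, 0, 0.004, 0], [0, 0, 0, 0]]])

```text
clock: 10.55
eef_pos: [0.6062, -0.0459, 0.144]
ee_rot: [0.371, 3.119, -0.0]
ft_force: [-0.1, -0.2, -0.4]
gripper_width: 1.0
finger_force: 0.0
```

carry_out(moves=[[[0, 0, 0, 0], [0, 0, 0, 0], [0, 0, 0, 0], [0, 0, 0, 0], [0, 0, 0, 0], [0, 0, 0, 0], [0, 0, 0, 0], [0, 0, 0, 0]]], claw=0)

```text
clock: 11.35
eef_pos: [0.6063, -0.0458, 0.144]
ee_rot: [0.371, 3.118, -0.0]
ft_force: [-0.9, -0.7, 5.3]
gripper_width: 0.308
finger_force: 37.4
```

```bash
python3 - <<'E'
from h import *
o=st();look('w5')
E
```

```text
11.35 p [ 0.606 -0.046  0.144] R [[-0.972, 0.235, 0.002], [0.235, 0.972, -0.0], [-0.002, 0.0, -1.0]] q [-0.033  0.557  0.11   1.672 -0.073  0.915  1.438] F [-0.943 -0.738  5.313] w 0.3083182905549097 37.4044672306627
```

View pics/w5.png

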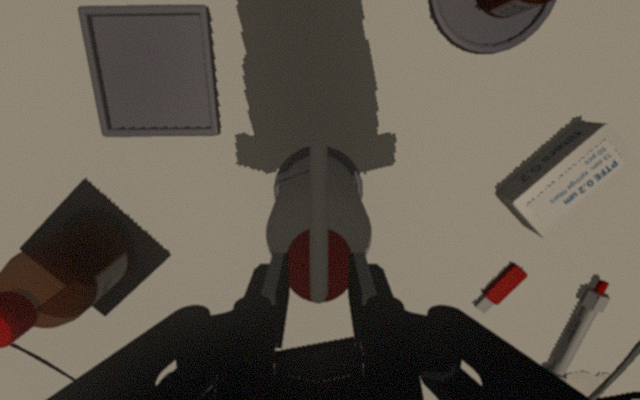

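Fingers straddle the cap (320,265) across the spout, but the opening (26 mm) is a bit below the 32 mm cap: regrip lower.

carry_out(moves=[[[0, 0, 0, 0], [0, 0, 0, 0], [0, 0, 0, 0], [0, 0, 0, 0], [0, 0, 0, 0], [0, 0, 0.004, 0], [0, 0, 0.004, 0], [0, 0, 0, 0]]], claw=1)

```text
clock: 12.2
eef_pos: [0.6053, -0.0455, 0.1344]
ee_rot: [-0.371, -3.118, 0.0]
ft_force: [0.3, -1.0, -0.6]
gripper_width: 1.001
finger_force: 0.0
```

carry_out(moves=[[[0, 0, 0, 0], [0, 0, 0, 0], [0, 0, 0, 0], [0, 0, 0, 0], [0, 0, 0, 0], [0, 0, 0, 0], [0, 0, 0, 0], [0, 0, 0, 0]]], claw=0)

```text
clock: 13.0
eef_pos: [0.606, -0.0457, 0.1357]
ee_rot: [0.371, 3.119, -0.0]
ft_force: [-0.1, -0.2, 4.6]
gripper_width: 0.338
finger_force: 39.9
```

carry_out(moves=[[[0, 0, -0.01, 0], [0, 0, -0.02, 0], [0, 0, -0.02, 0], [0.0226, -0.0309, 0, 0], [0.0226, -0.0309, 0, 0], [0.0226, -0.0309, 0, 0], [0.0227, -0.0309, 0, 0], [0, 0, 0, 0]]], newtons=50)

```text
clock: 13.8
eef_pos: [0.4839, -0.1487, 0.1855]
ee_rot: [-0.381, -3.115, 0.003]
ft_force: [0.6, -1.1, -1.1]
gripper_width: 0.333
finger_force: 49.6
```

```bash
python3 - <<'E'
from h import *
o=st();k=get_calibration('wrist')
im,d=look('w6');P=cloud('wrist',d,k)
def box(n,x,y,r,lo,hi):
    m=(d>0)&(np.hypot(P[...,0]-x,P[...,1]-y)<r)&(P[...,2]>lo)&(P[...,2]<hi);q=P[m]
    if len(q)>5: print(n,len(q),q.min(0),q.max(0),(q.min(0)+q.max(0))/2,cv2.minAreaRect(q[:,:2].astype(np.float32)))
    else: print(n,'none')
box('narrow',.605,-.046,.06,.006,.0125)
box('narrow',.605,-.046,.045,.006,.0125)
for t in ['narrow_round_tray']:
    for x in mark_of('wrist',t)[:2]: print(t,np.round(x['uv']),round(x['p'],2),onz('wrist',x['uv'],0.003))
E
```

```text
13.8 p [ 0.484 -0.149  0.186] R [[-0.97, 0.241, -0.004], [0.241, 0.97, -0.002], [0.003, -0.002, -1.0]] q [ 0.15   0.372  0.137  1.877 -0.06   0.9    1.642] F [ 0.639 -1.065 -1.071] w 0.33272467333859623 49.62504814640852
narrow 1038 [ 0.568 -0.081  0.006] [ 0.642 -0.008  0.011] [ 0.605 -0.045  0.008] ((0.6051076650619507, -0.04481784999370575), (0.0729343444108963, 0.0732024610042572), 50.4933967590332)
narrow 1038 [ 0.568 -0.081  0.006] [ 0.642 -0.008  0.011] [ 0.605 -0.045  0.008] ((0.6051076650619507, -0.04481784999370575), (0.0729343444108963, 0.0732024610042572), 50.4933967590332)
narrow_round_tray [443. 264.] 0.74 [ 0.606 -0.041  0.003]
narrow_round_tray [313. 178.] 0.56 [ 0.486 -0.148  0.003]
```

View pics/w6.png

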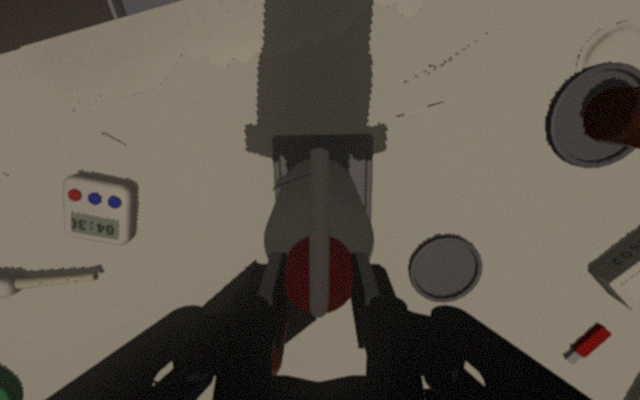

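Bottle hangs upright over the square tray (320,180); the narrow tray is now empty at (445,267).

carry_out(moves=[[[0, 0, 0.015, 0], [0, 0, 0.015, 0], [0, 0, 0.007, 0], [0, 0, 0, 0]]])

```text
clock: 14.3
eef_pos: [0.4889, -0.1435, 0.1473]
ee_rot: [-0.369, -3.118, -0.001]
ft_force: [1.0, 0.3, -1.0]
gripper_width: 0.332
finger_force: 49.6
```

carry_out(moves=[[[0, 0, 0.005, 0], [0, 0, 0.004, 0], [0, 0, 0.002, 0], [0, 0, 0, 0], [0, 0, 0, 0]]])

```text
clock: 14.8
eef_pos: [0.4889, -0.1446, 0.1375]
ee_rot: [0.371, 3.119, -0.0]
ft_force: [0.4, -0.3, -1.2]
gripper_width: 0.333
finger_force: 49.6
```

carry_out(moves=[[[0, 0, 0.002, 0], [0, 0, 0, 0], [0, 0, 0, 0]]])

```text
clock: 15.1
eef_pos: [0.4892, -0.1448, 0.1357]
ee_rot: [0.371, 3.118, -0.0]
ft_force: [0.5, -1.1, 2.7]
gripper_width: 0.338
finger_force: 50.1
```

carry_out(moves=[[[0, 0, 0, 0], [0, 0, 0, 0], [0, 0, 0, 0], [0, 0, 0, 0], [0, 0, 0, 0], [0, 0, 0, 0], [0, 0, 0, 0], [0, 0, -0.01, 0]]], claw=1)

```text
clock: 15.9
eef_pos: [0.488, -0.1442, 0.1447]
ee_rot: [-0.371, -3.117, -0.0]
ft_force: [0.9, -0.2, -0.9]
gripper_width: 1.0
finger_force: 0.0
```

carry_out(moves=[[[0, 0, -0.02, 0], [0, 0, -0.04, 0], [0, 0, -0.04, 0], [0, 0, -0.02, -0.06], [0, 0.045, 0, -0.06], [0, 0.045, 0, -0.06], [0, 0.045, 0, -0.06], [0, 0.045, 0, 0]]])

```text
clock: 16.7
eef_pos: [0.5045, 0.036, 0.2663]
ee_rot: [-0.007, 3.14, 0.0]
ft_force: [0.6, 0.1, -0.1]
gripper_width: 1.003
finger_force: 0.0
```

```bash
cat >> h.py <<'E'
def box(P,d,n,x,y,r,lo,hi):
    m=(d>0)&(np.hypot(P[...,0]-x,P[...,1]-y)<r)&(P[...,2]>lo)&(P[...,2]<hi);q=P[m]
    if len(q)>5: print(n,len(q),q.min(0),q.max(0),(q.min(0)+q.max(0))/2,cv2.minAreaRect(q[:,:2].astype(np.float32)))
    else: print(n,'none')
E
python3 - <<'E'
from h import *
o=st();k=get_calibration('wrist')
im,d=look('w7');P=cloud('wrist',d,k)
box(P,d,'wcap',.488,-.145,.04,.134,.15)
box(P,d,'wbody',.488,-.145,.05,.02,.08)
box(P,d,'scap',.487,.117,.04,.08,.1)
box(P,d,'wide',.487,.112,.06,.006,.0125)
box(P,d,'narrow',.605,-.045,.06,.006,.0125)
E
```

```text
16.7 p [0.504 0.036 0.266] R [[-1.0, -0.005, 0.001], [-0.005, 1.0, 0.0], [-0.001, 0.0, -1.0]] q [-0.131  0.288  0.016  1.752 -0.005  1.1    1.461] F [ 0.594  0.115 -0.063] w 1.0029793059172325 0.0
wcap 1483 [ 0.473 -0.158  0.134] [ 0.505 -0.126  0.15 ] [ 0.489 -0.142  0.142] ((0.4881304204463959, -0.1424536406993866), (0.03166176751255989, 0.030979275703430176), 45.21644973754883)
wbody 1453 [ 0.456 -0.164  0.02 ] [ 0.515 -0.113  0.08 ] [ 0.486 -0.139  0.05 ] ((0.4787678122520447, -0.1330055594444275), (0.06559877097606659, 0.032924965023994446), 32.21931838989258)
scap 876 [0.473 0.104 0.08 ] [0.502 0.133 0.096] [0.488 0.119 0.088] ((0.48750653862953186, 0.11851684004068375), (0.028067104518413544, 0.02871745638549328), 0.639550507068634)
wide 1057 [0.442 0.065 0.006] [0.532 0.156 0.012] [0.487 0.111 0.009] ((0.4867095649242401, 0.10862138867378235), (0.08605048060417175, 0.0913517102599144), 66.10011291503906)
narrow 663 [ 0.568 -0.081  0.006] [ 0.641 -0.009  0.011] [ 0.605 -0.045  0.008] ((0.6043258905410767, -0.04488252103328705), (0.07239474356174469, 0.07262958586215973), 87.77322387695312)
```

View pics/w7.png

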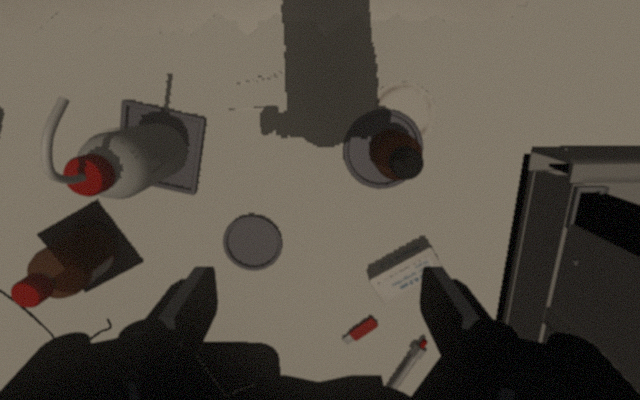

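Wash bottle stands in the square tray; narrow tray (253,241) is empty; small cap at (405,163). Go fetch the small bottle.

carry_out(moves=[[[0.0085, 0.041, 0, 0], [0.0085, 0.0415, 0, 0], [0, 0, 0.04, 0], [0, 0, 0.04, 0], [0, 0, 0.03, 0], [0, 0, 0, 0]]])

```text
clock: 17.35
eef_pos: [0.4848, 0.1161, 0.1527]
ee_rot: [0.005, -3.135, 0.003]
ft_force: [-0.8, -0.3, 0.1]
gripper_width: 1.003
finger_force: 0.0
```

carry_out(moves=[[[0, 0, 0.03, 0], [0, 0, 0.025, 0], [0, 0, 0.015, 0], [0, 0, 0.006, 0], [0, 0, 0, 0]]])

```text
clock: 17.85
eef_pos: [0.4877, 0.1168, 0.0801]
ee_rot: [-0.005, 3.141, 0.0]
ft_force: [0.0, -0.1, -0.7]
gripper_width: 0.998
finger_force: 0.0
```

carry_out(moves=[[[0, 0, 0, 0], [0, 0, 0, 0], [0, 0, 0, 0], [0, 0, 0, 0], [0, 0, 0, 0], [0, 0, 0, 0], [0, 0, 0, 0], [0, 0, 0, 0]]], claw=0)

```text
clock: 18.65
eef_pos: [0.4876, 0.1171, 0.08]
ee_rot: [-0.005, 3.14, 0.001]
ft_force: [-1.2, -0.8, 6.4]
gripper_width: 0.31
finger_force: 48.8
```

carry_out(moves=[[[0, 0, 0, 0], [0, 0, 0, 0], [0, 0, 0, 0], [0, 0, 0, 0], [0, 0, 0, 0], [0, 0, 0.003, 0], [0, 0, 0.003, 0], [0, 0, 0, 0]]], claw=1)

```text
clock: 19.45
eef_pos: [0.4868, 0.1167, 0.0727]
ee_rot: [0.005, -3.141, 0.0]
ft_force: [0.6, 0.5, -0.2]
gripper_width: 0.999
finger_force: 0.0
```

carry_out(moves=[[[0, 0, 0, 0], [0, 0, 0, 0], [0, 0, 0, 0], [0, 0, 0, 0], [0, 0, 0, 0], [0, 0, 0, 0], [0, 0, 0, 0], [0, 0, 0, 0]]], claw=0)

```text
clock: 20.25
eef_pos: [0.4874, 0.1171, 0.0736]
ee_rot: [-0.005, 3.141, 0.001]
ft_force: [-0.6, 0.8, 5.4]
gripper_width: 0.333
finger_force: 47.0
```

carry_out(moves=[[[0, 0, -0.02, 0], [0, 0, -0.03, 0], [-0.0235, -0.0324, 0, 0], [-0.0235, -0.0324, 0, 0], [-0.0235, -0.0324, 0, 0], [-0.0235, -0.0324, 0, 0], [-0.0236, -0.0324, 0, 0], [0, 0, 0, 0]]])

```text
clock: 21.05
eef_pos: [0.6071, -0.052, 0.1225]
ee_rot: [0.007, 3.141, -0.007]
ft_force: [-1.2, -1.1, -1.9]
gripper_width: 0.332
finger_force: 45.9
```

carry_out(moves=[[[0, 0, 0.01, 0], [0, 0, 0.015, 0], [0, 0, 0.01, 0], [0, 0, 0, 0]]])

```text
clock: 21.45
eef_pos: [0.6033, -0.0434, 0.0862]
ee_rot: [0.008, -3.137, -0.001]
ft_force: [0.1, 0.4, -1.2]
gripper_width: 0.333
finger_force: 46.1
```

```bash
python3 - <<'E'
from h import *
o=st();k=get_calibration('wrist')
im,d=look('w8');P=cloud('wrist',d,k)
box(P,d,'wide',.487,.112,.06,.006,.0125)
box(P,d,'scap',.605,-.045,.03,.09,.115)
box(P,d,'lcap',.613,-.245,.04,.1,.12)
E
```

```text
21.45 p [ 0.603 -0.043  0.086] R [[-1.0, -0.005, -0.004], [-0.005, 1.0, 0.001], [0.004, 0.001, -1.0]] q [ 0.044  0.618 -0.02   1.735  0.016  0.793  1.593] F [ 0.139  0.386 -1.162] w 0.3334945734820997 46.063542762422
wide 2394 [0.475 0.065 0.006] [0.534 0.149 0.011] [0.505 0.107 0.008] ((0.5104818940162659, 0.10133125633001328), (0.09072021394968033, 0.04380273446440697), 67.7556381225586)
scap 6586 [ 0.59 -0.07  0.09] [ 0.619 -0.016  0.115] [ 0.604 -0.043  0.103] ((0.6039958596229553, -0.04274836182594299), (0.029008006677031517, 0.0538434162735939), 3.6854467391967773)
lcap none
```

View pics/w8.png

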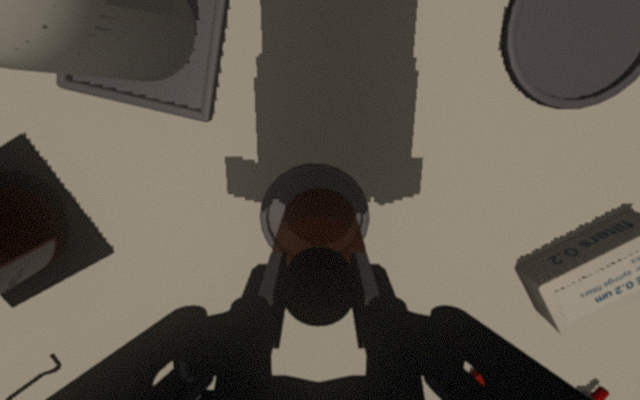

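The bottle is centred over the narrow tray (315,215). Lower it.

carry_out(moves=[[[-0.001, -0.002, 0.005, 0], [0, 0, 0.005, 0], [0, 0, 0.003, 0], [0, 0, 0, 0], [0, 0, 0, 0], [0, 0, 0, 0]]])

```text
clock: 22.1
eef_pos: [0.6064, -0.0468, 0.0755]
ee_rot: [-0.005, 3.141, -0.0]
ft_force: [0.3, -0.3, -0.8]
gripper_width: 0.333
finger_force: 46.1
```

carry_out(moves=[[[0.001, 0.0015, 0, 0], [0, 0, 0.002, 0], [0, 0, 0, 0], [0, 0, 0, 0]]])

```text
clock: 22.5
eef_pos: [0.6057, -0.045, 0.0737]
ee_rot: [-0.005, 3.14, 0.0]
ft_force: [0.4, 0.3, 3.3]
gripper_width: 0.334
finger_force: 47.3
```

carry_out(moves=[[[0, 0, 0, 0], [0, 0, 0, 0], [0, 0, 0, 0], [0, 0, 0, 0], [0, 0, 0, 0], [0, 0, 0, 0], [0, 0, 0, 0], [0, 0, -0.01, 0]]], claw=1)

```text
clock: 23.3
eef_pos: [0.6043, -0.0452, 0.0824]
ee_rot: [0.005, -3.139, -0.0]
ft_force: [-0.3, -0.8, 0.6]
gripper_width: 0.999
finger_force: 0.0
```

carry_out(moves=[[[0, 0, -0.03, 0], [0, 0, -0.05, 0], [0, 0, -0.05, 0], [0, 0, -0.04, 0], [0, -0.045, 0, 0], [0, -0.045, 0, 0], [0, -0.045, 0, 0], [0, 0, 0, 0]]])

```text
clock: 24.1
eef_pos: [0.6039, -0.1893, 0.2541]
ee_rot: [-0.011, -3.141, 0.009]
ft_force: [0.1, -0.8, -0.7]
gripper_width: 0.999
finger_force: 0.0
```

```bash
python3 - <<'E'
from h import *
o=st();k=get_calibration('wrist')
im,d=look('w9');P=cloud('wrist',d,k)
box(P,d,'wcap',.488,-.145,.04,.134,.15)
box(P,d,'scap',.605,-.045,.04,.08,.1)
box(P,d,'lcap',.613,-.245,.04,.1,.12)
box(P,d,'wide',.487,.112,.06,.006,.0125)
E
```

```text
24.1 p [ 0.604 -0.189  0.254] R [[-1.0, 0.007, -0.0], [0.007, 1.0, -0.006], [0.0, -0.006, -1.0]] q [0.256 0.498 0.01  1.444 0.001 1.198 1.828] F [ 0.114 -0.803 -0.691] w 0.9990210237370097 0.0
wcap 1849 [ 0.473 -0.16   0.134] [ 0.505 -0.128  0.15 ] [ 0.489 -0.144  0.142] ((0.48945489525794983, -0.1438169628381729), (0.03167661651968956, 0.031227055937051773), 60.87892150878906)
scap 986 [ 0.593 -0.058  0.08 ] [ 0.622 -0.029  0.096] [ 0.607 -0.044  0.088] ((0.6073941588401794, -0.0444144532084465), (0.02836795710027218, 0.028701262548565865), 54.321441650390625)
lcap 997 [ 0.599 -0.259  0.1  ] [ 0.628 -0.23   0.116] [ 0.613 -0.245  0.108] ((0.6131234169006348, -0.24439336359500885), (0.02864038571715355, 0.029068635776638985), 62.51874923706055)
wide 1291 [0.443 0.065 0.006] [0.533 0.145 0.012] [0.488 0.105 0.009] ((0.49037450551986694, 0.10189954936504364), (0.091128870844841, 0.07453744113445282), 13.902688026428223)
```

View pics/w9.png

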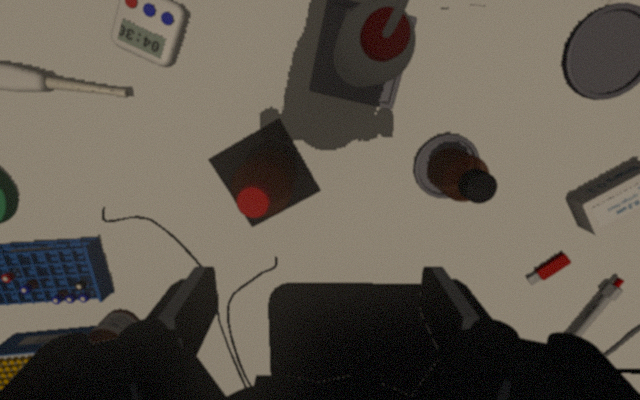

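Small bottle is in its tray (448,165), wide tray empty (610,50), large bottle on mat (cap 253,202). Fetch the large bottle.

carry_out(moves=[[[-0.0045, -0.032, 0, 0], [-0.0045, -0.032, 0, 0], [0, 0, 0.04, 0], [0, 0, 0.04, 0], [0, 0, 0.02, 0], [0, 0, 0, 0]]])

```text
clock: 24.75
eef_pos: [0.6133, -0.242, 0.1504]
ee_rot: [0.007, -3.136, -0.005]
ft_force: [-0.4, 0.3, 0.4]
gripper_width: 1.002
finger_force: 0.0
```

carry_out(moves=[[[0, 0, 0.025, 0], [0, 0, 0.02, 0], [0, 0, 0.008, 0], [0, 0, 0.004, 0], [0, 0, 0, 0]]])

```text
clock: 25.25
eef_pos: [0.6155, -0.2441, 0.0973]
ee_rot: [-0.006, 3.141, -0.0]
ft_force: [0.2, -0.3, 0.7]
gripper_width: 1.003
finger_force: 0.0
```

carry_out(moves=[[[0, 0, 0, 0], [0, 0, 0, 0], [0, 0, 0, 0], [0, 0, 0, 0], [0, 0, 0, 0], [0, 0, 0, 0], [0, 0, 0, 0], [0, 0, 0, 0]]], claw=0)

```text
clock: 26.05
eef_pos: [0.6152, -0.2446, 0.097]
ee_rot: [-0.005, 3.141, -0.001]
ft_force: [-1.0, -0.7, 4.5]
gripper_width: 0.326
finger_force: 45.8
```

carry_out(moves=[[[0, 0, -0.015, 0], [0, 0, -0.03, 0], [0, 0, -0.04, 0], [0, 0, -0.045, 0], [0, 0, -0.04, 0], [0, 0, -0.02, 0], [0, 0, 0, 0]]])

```text
clock: 26.75
eef_pos: [0.616, -0.2445, 0.2895]
ee_rot: [-0.005, 3.136, -0.003]
ft_force: [0.4, 0.8, -2.5]
gripper_width: 0.324
finger_force: 45.2
```

carry_out(moves=[[[0.0139, 0.0394, 0, 0], [0.0139, 0.0394, 0, 0], [0.0139, 0.0394, 0, 0], [0.0139, 0.0394, 0, 0], [0.0139, 0.0394, 0, 0], [0.0139, 0.0394, 0, 0], [0.0139, 0.0394, 0, 0], [0.0139, 0.0394, 0, 0]]])

```text
clock: 27.55
eef_pos: [0.5009, 0.072, 0.2845]
ee_rot: [0.005, -3.139, 0.001]
ft_force: [0.8, -0.0, -1.7]
gripper_width: 0.326
finger_force: 45.3
```

carry_out(moves=[[[0.0139, 0.0394, 0, 0], [0, 0, 0.03, 0], [0, 0, 0.04, 0], [0, 0, 0.04, 0], [0, 0, 0.03, 0], [0, 0, 0.015, 0], [0, 0, 0, 0]]])

```text
clock: 28.25
eef_pos: [0.4858, 0.1094, 0.1278]
ee_rot: [0.006, -3.134, 0.003]
ft_force: [0.6, -0.1, -0.7]
gripper_width: 0.327
finger_force: 45.6
```

```bash
python3 - <<'E'
from h import *
o=st();k=get_calibration('wrist')
im,d=look('w10');P=cloud('wrist',d,k)
box(P,d,'wide',.487,.112,.06,.006,.0125)
box(P,d,'lcap',*o['eef_pos'][:2],.02,.115,.15)
E
```

```text
28.25 p [0.486 0.109 0.128] R [[-1.0, -0.004, -0.007], [-0.004, 1.0, -0.002], [0.007, -0.002, -1.0]] q [-0.209  0.432 -0.087  1.967  0.053  0.752  1.247] F [ 0.643 -0.139 -0.711] w 0.3270362558359548 45.58921659918269
wide 1610 [0.442 0.065 0.006] [0.505 0.157 0.011] [0.474 0.111 0.008] ((0.4728335440158844, 0.1115010529756546), (0.09149672091007233, 0.06150024011731148), 88.11405944824219)
lcap 6099 [0.466 0.092 0.115] [0.499 0.128 0.15 ] [0.482 0.11  0.133] ((0.48224788904190063, 0.10998006165027618), (0.03531668335199356, 0.03247280791401863), 87.15190887451172)
```

View pics/w10.png

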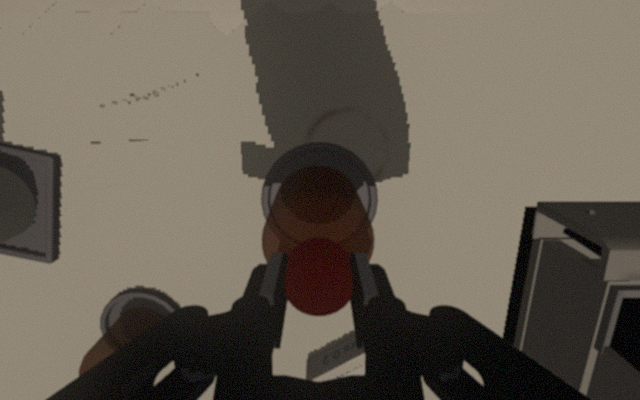

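The large bottle hangs over the wide tray (319,200), centred. Lower it.

carry_out(moves=[[[0, 0.001, 0.01, 0], [0, 0, 0.01, 0], [0, 0, 0.004, 0], [0, 0, 0, 0], [0, 0, 0, 0]]])

```text
clock: 28.8
eef_pos: [0.4887, 0.111, 0.1074]
ee_rot: [-0.005, 3.141, 0.0]
ft_force: [0.7, 0.6, -1.4]
gripper_width: 0.328
finger_force: 45.6
```

carry_out(moves=[[[-0.0015, 0, 0.004, 0], [0, 0, 0.004, 0], [0, 0, 0.002, 0], [0, 0, 0.001, 0], [0, 0, 0, 0], [0, 0, 0, 0]]])

```text
clock: 29.4
eef_pos: [0.4905, 0.1109, 0.0969]
ee_rot: [-0.005, 3.141, 0.0]
ft_force: [-0.7, -0.8, 6.0]
gripper_width: 0.325
finger_force: 47.1
```

In contact; release and retreat.

carry_out(moves=[[[0, 0, 0, 0], [0, 0, 0, 0], [0, 0, 0, 0], [0, 0, 0, 0], [0, 0, 0, 0], [0, 0, 0, 0], [0, 0, 0, 0], [0, 0, -0.01, 0]]], claw=1)

```text
clock: 30.2
eef_pos: [0.4893, 0.1108, 0.1057]
ee_rot: [0.005, -3.139, 0.001]
ft_force: [-0.8, -0.8, 0.2]
gripper_width: 1.005
finger_force: 0.0
```

carry_out(moves=[[[0, 0, -0.03, 0], [0, 0, -0.05, 0], [0, 0, -0.05, 0], [0, 0, -0.05, 0], [0.03, -0.03, 0, 0], [0.03, -0.03, 0, 0], [0, -0.03, 0, 0], [0, 0, 0, 0]]])

```text
clock: 31.0
eef_pos: [0.4295, 0.0168, 0.2875]
ee_rot: [0.004, 3.14, -0.003]
ft_force: [0.7, -0.8, 0.2]
gripper_width: 0.998
finger_force: 0.0
```

```bash
python3 - <<'E'
from h import *
o=st();k=get_calibration('wrist')
im,d=look('w11');P=cloud('wrist',d,k)
box(P,d,'wcap',.488,-.145,.04,.134,.15)
box(P,d,'scap',.605,-.045,.04,.08,.1)
box(P,d,'lcap',.488,.111,.04,.1,.12)
for c in ['top','scene']:
    k=get_calibration(c);im,d=camera(c);save(im,c+'1');P=cloud(c,d,k)
    box(P,d,c+' wcap',.488,-.145,.04,.134,.15)
    box(P,d,c+' scap',.605,-.045,.04,.08,.1)
    box(P,d,c+' lcap',.488,.111,.04,.1,.12)
E
```

```text
31.0 p [0.43  0.017 0.288] R [[-1.0, 0.002, 0.002], [0.002, 1.0, -0.002], [-0.002, -0.002, -1.0]] q [-0.062  0.149 -0.042  1.879  0.009  1.112  1.461] F [ 0.7   -0.81   0.206] w 0.9982989402941249 0.0
wcap 1037 [ 0.472 -0.158  0.134] [ 0.503 -0.127  0.15 ] [ 0.488 -0.143  0.142] ((0.48794078826904297, -0.1424771547317505), (0.030577126890420914, 0.030579498037695885), 85.75519561767578)
scap 578 [ 0.592 -0.057  0.08 ] [ 0.62  -0.029  0.096] [ 0.606 -0.043  0.088] ((0.6057047247886658, -0.04318949580192566), (0.027785329148173332, 0.02849424071609974), 7.422506809234619)
lcap 775 [0.474 0.096 0.1  ] [0.504 0.126 0.115] [0.489 0.111 0.108] ((0.48830392956733704, 0.11051920056343079), (0.028541209176182747, 0.02889440208673477), 66.54345703125)
top wcap 136 [ 0.477 -0.159  0.14 ] [ 0.505 -0.13   0.15 ] [ 0.491 -0.144  0.145] ((0.4910987913608551, -0.14428271353244781), (0.02840116061270237, 0.028520679101347923), 1.1547658443450928)
top scap 128 [ 0.595 -0.058  0.081] [ 0.623 -0.031  0.098] [ 0.609 -0.045  0.09 ] ((0.6088603138923645, -0.04463507607579231), (0.026297662407159805, 0.027720700949430466), 88.78138732910156)
top lcap 30 [0.496 0.099 0.107] [0.504 0.122 0.117] [0.5   0.11  0.112] ((0.5005372762680054, 0.11083866655826569), (0.006779378280043602, 0.02326679229736328), 10.269210815429688)
scene wcap none
scene scap none
scene lcap none
```

View pics/w11.png

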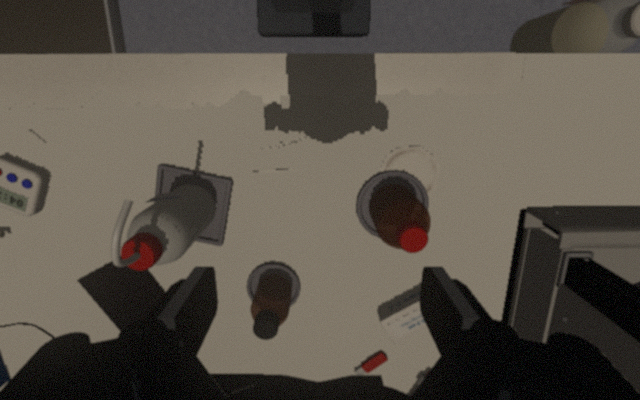

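View pics/scene1.png

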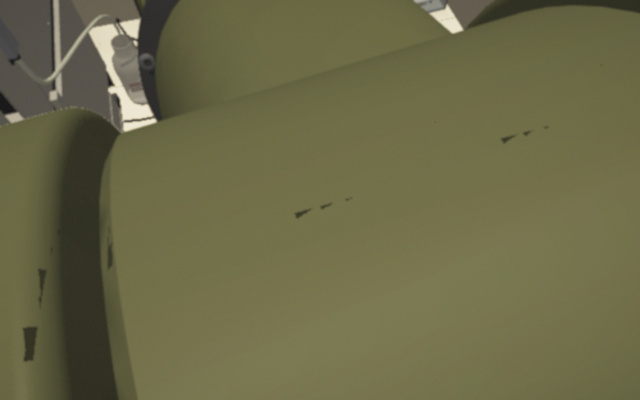

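The wrist view shows all three bottles upright in their own trays (wash 195,205; small 273,280; large 392,203). The arm blocks the scene camera. Measured offsets from the tray centres are about 2 mm, so I'm handing in.

```bash
python3 -c "
from station import *
print(finish_job())"
```

```text
the job is handed in; nothing more can be done
None
```

All three bottles are upright in their own trays, within about 2 mm of centre by the last wrist-camera measurement; I saw no sign that the timer or carton had moved (not measured), and the job was handed in at about 31 s with no verdict returned.

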